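Hook out the fuse carrier from under the splash hood

TASK

Take the yellow-handled hook tool from its blue cradle, reach its bent tip under the black splash hood of the fuse unit, catch the hidden pull eye and draw the orange fuse carrier all the way out to its stop; only the tool may touch the unit and its carrier, and never push or pull with more than 20 N. With the carrier at its stop, keep up a steady pull of about 11 N on it for one second to prove that the stop holds. Then unhook, lay the tool back in its cradle the way it lay before, let go, and leave the carrier fully out and the other things on the bench undisturbed.

Things in the scene. Friction and masses are not known exactly. Their poses are not given: they have to be found in the camera images.
- unit: Black fuse unit fixed to the bench, 270 (x) x 170 (y) x 102 high (mm). Origin: centre of its underside, z up; its open front looks along its own -x. Base plate 6 thick under all of it. Rear part (x -15 to 135): side walls, clear cover. Front part (x -135 to -15): only roofed by the black ribbed splash hood, a ledge, open in front and at the sides. The pull eye hangs free under this hood.
- hood_edge (a point): Middle of the lower front edge of the splash hood (unit x = -135, y = 0, z = 95 mm, the height of the hood's underside); axes as the unit's.
- eye_zone (a point): Fixed point of the unit (x -85, y 0, z 35 mm). Level eye at this height: rectangular loop of 7 mm bar, 40 (y) x 23 (x) between bar centres (opening 33 x 16); right behind its opening an upright clamp block (30 wide, z 28 to 72) whose front is 19.5 behind the front bar centre. The clamp sits on its stem at an unknown place: front bar centre within 25 mm either way in x of this point, less the value of carrier.
- carrier (a joint): How far (m) the orange fuse carrier is drawn out along the unit's -x: 0 home, 0.15 at its rigid stop. Starts between 0 and 0.008. About 4 N of friction; stays where it is left; slides home if pushed. The eye moves with it as one piece. Its front plate is 140 mm wide, z = 10 to 60 mm, front face at unit x = -15 mm less this value.
- hook: Hook tool, about 0.2 kg (it balances 20 mm ahead of its origin), lying level in the cradle; origin at the centre of its handle. Yellow handle 120 (x) x 16 (y) x 20 (z) mm. From its front end a steel rod, 10 mm thick, runs on along +x on the handle's centre line to x = 175 mm, where it is bent straight down (-z): the bent tip, 10 mm thick with a round end, reaches 33 mm below the centre line. z is up.
- hook_handle (a point): Centre of the tool's handle (half-way up), where to grip it across its 16 mm width; 60 mm above the bench in the cradle. Axes as the tool's: x along the rod to the tip, z up.
- hook_tip (a point): Centre of the round end of the bent tip: at x = 175, z = -28 mm from the handle's centre; axes as the tool's.
- cradle: Blue cradle fixed to the bench, base 150 x 70 x 8 mm, origin at the centre of its underside, x along the tool it holds. Fork posts at x = -48 and +48 mm, each 10 thick and 40 wide, saddle at z = 50, flared cheeks up to z = 71 leave 24 to 30 mm for the 16 mm handle; 86 mm clear between the posts. The tool lies with its handle centre over the origin at z = 60, its tip to +x.
- fuse_case: Bystander: open clear sorting case of spare fuses, 110 x 170 x 35 mm, loose; origin at the centre of its underside.
- grease_jar: Bystander: small jar with red lid, 60 wide, 70 high, loose; origin at the centre of its underside.
- screwdriver: Bystander: screwdriver lying on the bench, loose; lies along its x axis.
Things that resemble listed ones, but are neither listed nor needed, are in the scene too. There is more than one size of the hook; the job needs the larger. Several things look just like the cradle: the one meant starts farthest from the robot's base.

How it is judged:
By the outcome, as a careful person would: the job done as asked, in the order asked, and still so for the second after the job is handed in, with the robot touching nothing.
It also fails if it takes over 61 s, if anything falls off the work surface, if the arm or the gripper's body presses on something with over 40 N, if the wrist force passes 120 N, or if a joint passes its speed limit or range.

ROBOT

A 7-joint arm with a two-finger parallel gripper is mounted at the origin on the work surface. World frame = base frame: x ahead of the robot, y to its left, z up, the work surface at z = 0. Lengths are in m, angles in rad, forces in N, time in s.
With the tool pointing down it reaches from about 0.425 to 0.925 m from the base axis. Payload 6.8 kg.
Tool frame: the origin (TCP) lies where the fingers leave the gripper's body, on its centre line; the fingertips stand 73 mm ahead of it and the grasp point (between the pads) lies 54 mm ahead of it; z points along the fingers, y is the direction in which the jaws open and shut (so a half turn about z gives the same grasp; the last joint's range is limited). The gripper opens to 85 mm and grips with 20 to 120 N. Pads are 22 mm wide; open, the fingers measure 114 mm over their backs; the gripper's body (76 mm by 85 mm) begins 54 mm behind the grasp point. The pads swing forward as they close: fully open they stand 13 mm farther back than shut.
Start: joints at [-0.108, 0.477, 0.022, 1.555, -0.011, 1.109, -0.083], TCP at [0.675, 0, 0.304] pointing down, gripper open.
Joint ranges: [-2.96, 2.96], [-0.34, 2.1], [-1.41, 1.46], [0.24, 2.44], [-1.37, 4.51], [0.17, 1.92], [-2.96, 2.96]. Speed limits (rad/s): [2.39, 2.39, 3.14, 3.14, 3.14, 3.14, 3.14].

INTERFACE

Orientations are given as a rotation vector (axis times angle).
In Python, from bench import r gives the robot as it stands.
- The arm moves only by the shell command python3 -m handwheel 'ROWS' [FORCE]. ROWS is JSON, a list that holds one entry, the list of rows, each a list of 7 numbers: the shift along the world's x, y, z in m, then the turn, a rotation vector about the world's x, y, z in rad, then the finger opening in m, from 0 to 0.0854. A call has 1 to 10 rows; each row shifts and turns the commanded pose from where the row before left it; what a row does not reach is not made up. A row lasts 1/12 s, in which the tool goes at most 41.7 mm and 7.16 degrees, less where a joint would pass 70% of its speed; a pose out of reach is approached as far as the arm can. A call is refused whole if a number of a shift passes 0.0417 or a number of a turn 0.125, either way. A call with a gripper value outside its range is refused whole. The fingers move at their own pace and stop on an object; FORCE is the grip in N (left out, the last holds). Time passes only in rows, so rows that do not move let the fingers close. It gives the time, the measured TCP pose, the force and the opening at its end, in the units of the state.
- r.get_obs(): the state, without advancing time (a new reading comes with each control period).
- r.grab_frame(name): name is "scene" or "side" or "wrist"; returns (picture, depth): 400x640x3 uint8, red, green, blue; 400x640 float32, m along the optical axis (not along the pixel's ray), 0 where there is no reading.
- r.get_calibration(name): a dict with "vertical_fov" (degrees; the focal length in pixels is half the picture's height over the tangent of half this angle, whatever the lens; pixels are square), "cx", "cy" (the principal point, pixels), "R" (3x3) and "t" (3): a world point X has camera coordinates R X + t; the wrist camera has in their place "T_tool_cam" (4x4, takes a point from camera to tool coordinates, whose origin is the TCP and whose axes are the flange's). Camera axes: x right, y down, z forward; pixel columns grow to the right and rows downward; lengths in m; the calibration is good to about 2 mm. A picture is of the moment at which its call begins: read the wrist's pose just before it. get_calibration takes no time and is no camera call.
- r.hand_in(): hands the job in, once; it reports no verdict.
Trained networks look in the newest picture that a camera, given by its name, has taken for a name from the list of things; names that differ only in an ending like _2 or _b are one class to them, and where a whole thing is asked for, a point or a joint stands for the part that bears it (a point fixed in the world has none). Each returns a list of dicts, best first, with "p" (0 to 1); they miss things now and then, are a little off and sometimes report something else, mostly with a low value. They report only what shows in the picture. A call takes as long as a camera call. They do not tell look-alikes from the thing itself.
- r.masks_of(label, camera): "pixels" (400x640 bool, what is visible of it) and "at" ([column, row] in pixels, amid what is visible of it).
The state is a dict: "clock": time; "joints": joint angles; "qvel": joint speeds; "tau": joint torques, N m; "tcp_pos": TCP position; "orientation": TCP orientation; "contact_force": force on the tool from outside, world axes, zero at the start; "moment": the same for the moment, N m; "grip_width": finger opening in m.
Only numpy, scipy, OpenCV 4.12 (cv2) and the standard library are available. Lean on these libraries where they do the work, as an engineer would, in place of code of your own. Each camera call takes 0.05 s, during which the arm holds its last target.

## Working session

There is one attempt and no reset: what is moved stays moved. The work goes in short steps, Python scripts to look and compute and a shell command to move; the robot and the scene stay as the last step left them, time stands still between calls to the robot, and variables do not carry over. Pictures are saved under pics/ and viewed, and the job is handed in when it is done.

```bash
ls; mkdir -p pics
python3 - <<'E'
from bench import r
import cv2
o=r.get_obs();print({k:(v if not hasattr(v,'tolist') else v.tolist()) for k,v in o.items()})
for n in ["scene","side","wrist"]:
    im,d=r.grab_frame(n);cv2.imwrite(f"pics/{n}0.png",im[:,:,::-1]);print(n,r.get_calibration(n))
E
```

```text
pics
{'clock': 0.0, 'joints': [-0.10808081854292699, 0.4777877093937075, 0.022361125321840907, 1.5564511242494568, -0.011493660464644978, 1.1092862147574845, -0.08310494215807401], 'qvel': [9.385906612097595e-05, -0.0023047244052172766, 0.0007177362525958074, 0.0005912690886032467, 0.001943566529311708, 0.0008954227706856278, -0.0013381314891758515], 'tau': [-0.0005459678141050972, -59.64438199996948, 1.6076967492699623, -28.11946213245392, 0.012406363966874778, 0.009399005211889744, 2.2075349761507823e-05], 'tcp_pos': [0.6745437275878879, -3.1812456435836284e-05, 0.3029344570512454], 'orientation': [-2.220637404967841, -2.22059588990651, 0.002161620393507756], 'contact_force': [-0.5101866381088239, 0.03094267375581546, 1.3202850115227494], 'moment': [-0.013955831953769789, -0.019598420164509456, -0.008476225932549625], 'grip_width': 0.08530052611927898}
scene {'vertical_fov': 46.67049598650163, 'cx': 315.02033340455927, 'cy': 197.05147837052766, 'R': array([[-0.84811542,  0.52974166, -0.00860328],
       [ 0.40250555,  0.63368161, -0.66063371],
       [-0.34451346, -0.56375651, -0.7506591 ]]), 't': array([ 0.4840686 , -0.25100509,  1.58138594])}
side {'vertical_fov': 57.078275633378, 'cx': 316.09471208398594, 'cy': 201.14739885103805, 'R': array([[-0.86202954, -0.50645322,  0.02025339],
       [-0.36080592,  0.58507966, -0.72629256],
       [ 0.35598336, -0.63339319, -0.68708727]]), 't': array([0.57478623, 0.23598027, 1.07042398])}
wrist {'vertical_fov': 58.04640699419163, 'cx': 320.8362558784585, 'cy': 202.83136315993184, 'T_tool_cam': array([[-8.18768965e-04, -9.46189919e-01, -3.23610827e-01,
         8.30780571e-02],
       [ 9.99999665e-01, -7.68923349e-04, -2.81885403e-04,
         2.31353804e-04],
       [ 1.78852061e-05, -3.23610949e-01,  9.46190231e-01,
        -7.14786034e-02],
       [ 0.00000000e+00,  0.00000000e+00,  0.00000000e+00,
         1.00000000e+00]])}
```

View pics/scene0.png

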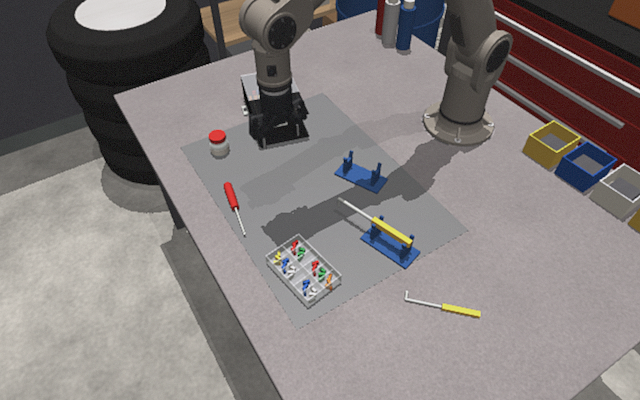

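View pics/side0.png

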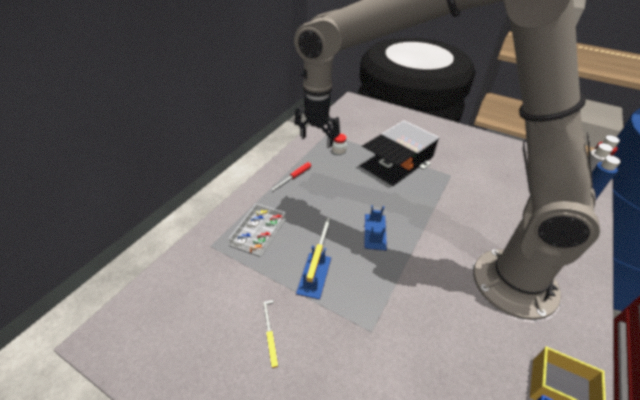

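View pics/wrist0.png

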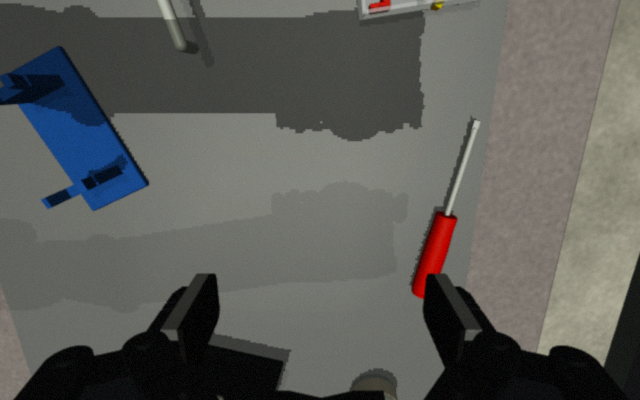

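The scene view shows the hook in its cradle at (390,235), an empty cradle at (360,172) and a small hook on the bench at (440,305). The unit is partly behind the gripper at (275,110), and the jar, screwdriver and case are on the left. Next I measure them.

```bash
cat > h.py <<'E'
from bench import r
import numpy as np, cv2
from scipy.spatial.transform import Rotation as Ro
def cam(n):
    c=r.get_calibration(n); f=200/np.tan(np.radians(c["vertical_fov"])/2)
    if n=="wrist":
        o=r.get_obs(); T=np.eye(4);T[:3,:3]=Ro.from_rotvec(o["orientation"]).as_matrix();T[:3,3]=o["tcp_pos"]
        W=T@c["T_tool_cam"]
    else:
        W=np.eye(4);W[:3,:3]=c["R"].T;W[:3,3]=-c["R"].T@c["t"]
    return f,c["cx"],c["cy"],W
def cloud(d,K):
    f,cx,cy,W=K
    v,u=np.mgrid[:400,:640]
    P=np.stack([(u-cx)/f*d,(v-cy)/f*d,d],-1)
    return P@W[:3,:3].T+W[:3,3]
def proj(X,K):
    f,cx,cy,W=K
    p=(np.asarray(X)-W[:3,3])@W[:3,:3]
    return np.stack([p[...,0]/p[...,2]*f+cx,p[...,1]/p[...,2]*f+cy],-1)
def ray(u,v,z,K):
    f,cx,cy,W=K
    d=W[:3,:3]@np.array([(u-cx)/f,(v-cy)/f,1]);return W[:3,3]+d*(z-W[2,3])/d[2]
E
python3 - <<'E'
from h import *
for n in ["scene","side"]:
    K=cam(n);im,d=r.grab_frame(n);C=cloud(d,K)
    np.savez(f"{n}0.npz",im=im,d=d,C=C)
    for l in ["hook","cradle","unit","carrier","fuse_case","grease_jar","screwdriver"]:
        for m in r.masks_of(l,n):
            M=m["pixels"]&(d>0)
            if M.sum()<5 or m["p"]<.2: continue
            p=C[M]; 
            print(n,l,round(m["p"],2),np.round(m["at"]),M.sum(),"med",np.median(p,0).round(3),"lo",np.percentile(p,2,0).round(3),"hi",np.percentile(p,98,0).round(3))
            np.save(f"m_{n}_{l}_{int(m['at'][0])}.npy",m["pixels"])
E
```

```text
scene hook 0.85 [383. 228.] 614 med [0.518 0.254 0.065] lo [ 0.481  0.11  -0.   ] hi [0.563 0.335 0.073]
scene hook 0.64 [452. 309.] 494 med [0.502 0.51  0.01 ] lo [ 0.457  0.422 -0.001] hi [0.575 0.559 0.015]
scene cradle 0.64 [390. 249.] 1076 med [0.518 0.29  0.009] lo [0.467 0.219 0.003] hi [0.556 0.353 0.066]
scene cradle 0.62 [260. 111.] 1437 med [ 0.548 -0.31   0.066] lo [ 0.433 -0.509  0.001] hi [0.666 0.01  0.308]
scene cradle 0.6 [364. 177.] 971 med [0.429 0.038 0.01 ] lo [ 0.377 -0.025  0.003] hi [0.476 0.102 0.069]
scene unit 0.76 [262. 112.] 1378 med [ 0.55  -0.314  0.04 ] lo [ 0.431 -0.498  0.001] hi [ 0.618 -0.009  0.255]
scene fuse_case 0.63 [303. 269.] 3006 med [0.75  0.232 0.02 ] lo [0.689 0.143 0.001] hi [0.811 0.317 0.037]
scene grease_jar 0.76 [220. 145.] 457 med [ 0.747 -0.287  0.044] lo [ 0.718 -0.334 -0.   ] hi [ 0.769 -0.275  0.073]
scene screwdriver 0.84 [233. 202.] 295 med [ 0.802 -0.079  0.022] lo [ 0.783 -0.143 -0.001] hi [ 0.817 -0.001  0.028]
side hook 0.76 [320. 256.] 316 med [0.514 0.257 0.068] lo [0.488 0.089 0.003] hi [0.568 0.335 0.072]
side hook 0.67 [272. 340.] 332 med [0.498 0.511 0.01 ] lo [0.453 0.423 0.001] hi [0.572 0.558 0.014]
side cradle 0.96 [314. 278.] 872 med [0.499 0.304 0.008] lo [0.462 0.213 0.003] hi [0.549 0.356 0.069]
side cradle 0.75 [375. 233.] 843 med [0.424 0.038 0.01 ] lo [ 0.375 -0.042  0.001] hi [0.479 0.105 0.068]
side unit 0.81 [402. 151.] 3208 med [ 0.492 -0.33   0.096] lo [ 0.393 -0.504 -0.   ] hi [ 0.605 -0.226  0.102]
side grease_jar 0.56 [342. 145.] 232 med [ 0.727 -0.287  0.044] lo [ 0.707 -0.327  0.008] hi [ 0.753 -0.274  0.072]
side screwdriver 0.59 [401. 152.] 3047 med [ 0.491 -0.33   0.096] lo [ 0.394 -0.487  0.002] hi [ 0.601 -0.226  0.102]
side screwdriver 0.55 [297. 170.] 147 med [ 0.79  -0.089  0.02 ] lo [ 0.775 -0.139  0.004] hi [ 0.81  -0.047  0.026]
```

Run:
```python
from h import *
print(r.get_obs()["clock"])
S=np.load("side0.npz");Z=np.load("scene0.npz")
# hook yellow handle
for n,A in (("side",S),("scene",Z)):
    hsv=cv2.cvtColor(A["im"],cv2.COLOR_RGB2HSV);C=A["C"]
    Y=(hsv[...,0]>22)&(hsv[...,0]<35)&(hsv[...,1]>120)&(C[...,2]>.045)&(C[...,2]<.09)&(abs(C[...,0]-.5)<.12)&(abs(C[...,1]-.28)<.12)
    Y=Y&(C[...,2]>.064)
    p=C[Y];print(n,Y.sum())
    rect=cv2.minAreaRect((p[:,:2]*1000).astype(np.float32));print("handle",rect,p[:,2].mean())
    # rod
    w=np.linalg.svd(p[:,:2]-p[:,:2].mean(0),full_matrices=False)[2][0];print("dir",np.degrees(np.arctan2(w[1],w[0])),p.mean(0))
    B=(hsv[...,0]>100)&(hsv[...,0]<125)&(hsv[...,1]>120)&(C[...,2]<.02)&(C[...,2]>.004)&(abs(C[...,0]-.5)<.12)&(abs(C[...,1]-.29)<.12)
    q=C[B];print("cradle base",cv2.minAreaRect((q[:,:2]*1000).astype(np.float32)))
C=S["C"]
U=(C[...,2]>.09)&(C[...,2]<.115)&(C[...,0]>.3)&(C[...,0]<.68)&(C[...,1]<-.15)&(C[...,1]>-.6)
p=C[U];print(U.sum(),np.percentile(p[:,2],[2,50,98]),cv2.minAreaRect((p[:,:2]*1000).astype(np.float32)))
k=cv2.resize(S["im"][100:200,320:460],None,fx=5.6,fy=5.6,interpolation=cv2.INTER_CUBIC)
cv2.imwrite("pics/sideunit.png",k[:,:,::-1])
```

```text
0.95
side 175
handle ((507.921630859375, 279.64263916015625), (15.86228084564209, 115.80224609375), 16.944841384887695) 0.06908917342430634
dir -73.18033222795768 [0.50746813 0.28176825 0.06908917]
cradle base ((508.0210266113281, 282.6306457519531), (65.05597686767578, 147.09005737304688), 16.530832290649414)
scene 222
handle ((511.41937255859375, 278.84716796875), (19.353649139404297, 118.54609680175781), 16.753835678100586) 0.07012571714711519
dir 106.54325641933974 [0.51078383 0.27965363 0.07012572]
cradle base ((513.5223388671875, 282.0285339355469), (69.2198486328125, 149.72706604003906), 19.144834518432617)
1832 [0.09403318 0.09826546 0.10231956] ((503.92340087890625, -364.7164306640625), (276.7640686035156, 175.86672973632812), 74.63035583496094)
```

View pics/sideunit.png

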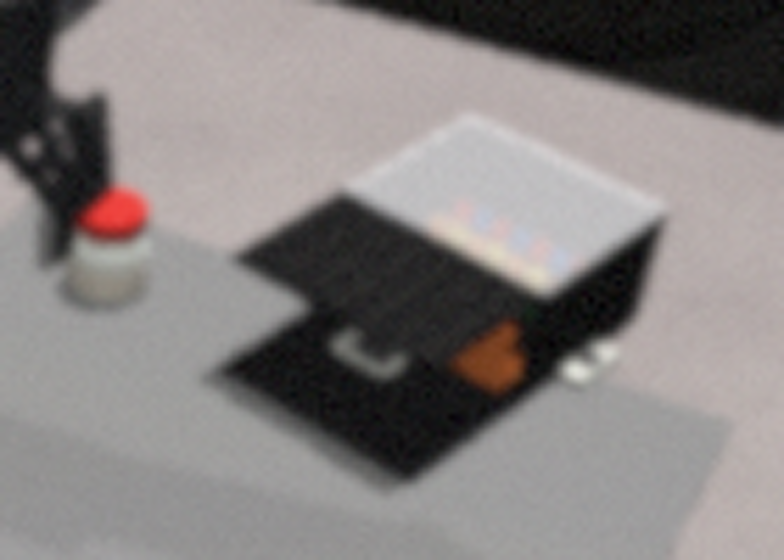

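The eye shows under the hood in the side view, near (385,163). It measures about 3 mm per pixel there, so I'll take one closer look with the wrist camera.

```bash
python3 -m handwheel '[[[-0.025,-0.026,-0.0106,-0.105,0,0,0.085],[-0.025,-0.026,-0.0106,-0.105,0,0,0.085],[-0.025,-0.026,-0.0106,-0.105,0,0,0.085],[-0.025,-0.026,-0.0106,-0.105,0,0,0.085],[-0.025,-0.026,-0.0106,-0.105,0,0,0.085],[0,0,0,0,0,0,0.085],[0,0,0,0,0,0,0.085]]]'
python3 - <<'E'
from h import *
K=cam("wrist");im,d=r.grab_frame("wrist");C=cloud(d,K);np.savez("w1.npz",im=im,d=d,C=C,f=K[0],cx=K[1],cy=K[2],W=K[3])
cv2.imwrite("pics/w1.png",im[:,:,::-1])
E
```

```text
clock: 1.53
tcp_pos: [0.5482, -0.1302, 0.2499]
orientation: [1.927, 1.928, -0.521]
contact_force: [0.6, 0.4, 0.3]
grip_width: 0.0851
```

View pics/w1.png

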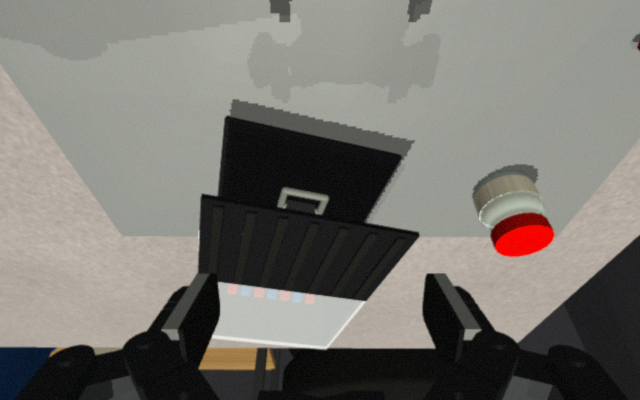

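The wrist view shows the eye's front bar from (281,190) to (328,198), the base-plate front corners at (226,117) and (401,153), and the hood's front edge from (203,196) to (418,234).

Run:
```python
from h import *
A=np.load("w1.npz");im,d,C=A["im"],A["d"],A["C"];K=(float(A["f"]),float(A["cx"]),float(A["cy"]),A["W"])
P=lambda u,v,z:ray(u,v,z,K)[:2]
a,b=P(226,117,.006),P(401,153,.006);print("plate",a,b,np.linalg.norm(a-b),np.degrees(np.arctan2(*(b-a)[::-1])),(a+b)/2)
a,b=P(203,196,.102),P(418,234,.102);print("hood",a,b,np.linalg.norm(a-b),np.degrees(np.arctan2(*(b-a)[::-1])),(a+b)/2)
# hood top plane from depth
m=(C[...,2]>.09)&(C[...,2]<.11)&(C[...,1]<-.15);m[300:]=0
print("top z",np.percentile(C[m][:,2],[5,50,95]),cv2.minAreaRect((C[m][:,:2]*1000).astype(np.float32)))
g=im.astype(int);E=(g.min(2)>110);E[:180]=0;E[216:]=0;E[:,:272]=0;E[:,336:]=0
q=C[E];print("eye pix",E.sum(),np.percentile(q,[5,50,95],axis=0).round(4))
k=cv2.resize(im[100:250,190:430],None,fx=3.3,fy=3.3,interpolation=cv2.INTER_CUBIC);cv2.imwrite("pics/w1z.png",k[:,:,::-1])
np.save("E.npy",E)
```

```text
plate [ 0.4641961 -0.2123009] [ 0.62453978 -0.25355524] 0.16556574368646215 -14.42851574575588 [ 0.54436794 -0.23292807]
hood [ 0.46562656 -0.20946669] [ 0.62426205 -0.25372511] 0.16469373920457933 -15.588806286806305 [ 0.5449443 -0.2315959]
top z [0.09947671 0.10053336 0.10315724] ((523.4100952148438, -310.7422790527344), (160.31263732910156, 170.58058166503906), 74.52405548095703)
eye pix 293 [[ 0.5093 -0.2997  0.0379]
 [ 0.5323 -0.2792  0.0393]
 [ 0.5505 -0.2715  0.0404]]
```

View pics/w1z.png

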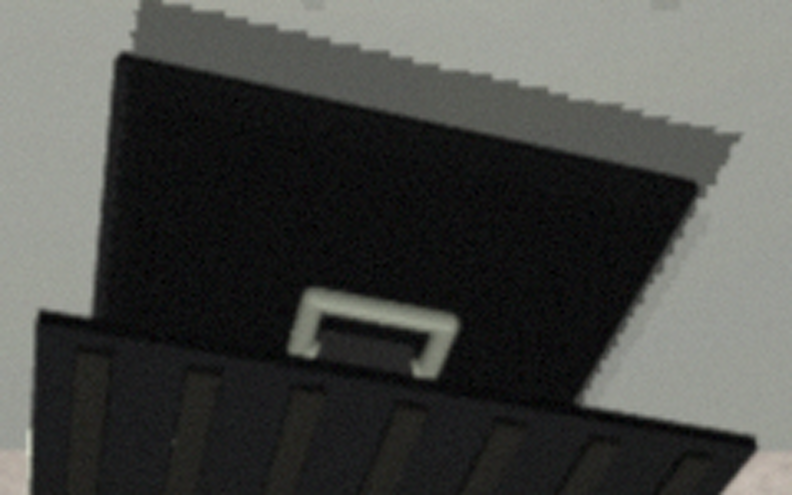

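Run:
```python
from h import *
A=np.load("w1.npz");C=A["C"];E=np.load("E.npy")
th=np.radians(-105.2);u=np.array([np.cos(th),np.sin(th)]);v=np.array([-u[1],u[0]])
F=np.array([.5445,-.232])
q=C[E][:,:2]-F;x=q@u-.135;y=q@v;z=C[E][:,2]
print("all y",np.percentile(y,[1,5,50,95,99]).round(4))
s=abs(y-np.median(y))<.012
print("front bar x",np.percentile(x[s],[2,10,25,50,75,90,98]).round(4),"z",np.percentile(z[s],[10,50,90]), s.sum())
print("all x",np.percentile(x,[2,50,98]))
```

```text
all y [-0.0214 -0.0207 -0.0007  0.0208  0.0218]
front bar x [-0.0904 -0.0899 -0.0894 -0.0885 -0.0874 -0.0867 -0.0861] z [0.03816583 0.03913347 0.04010121] 106
all x [-0.09054008 -0.0873724  -0.06568592]
```

```bash
python3 -m handwheel '[[[-0.0038,0.041,-0.002,0.105,0,0,0.085],[-0.0038,0.041,-0.002,0.105,0,0,0.085],[-0.0038,0.041,-0.002,0.105,0,0,0.085],[-0.0038,0.041,-0.002,0.105,0,0,0.085],[-0.0038,0.041,-0.002,0.105,0,0,0.085],[-0.0038,0.041,-0.002,0,0,0.0983,0.085],[-0.0038,0.041,-0.002,0,0,0.0983,0.085],[-0.0038,0.041,-0.002,0,0,0.0983,0.085],[-0.0038,0.041,-0.002,0,0,0,0.085],[-0.0038,0.041,-0.002,0,0,0,0.085]]]'
python3 -m handwheel '[[[0,0,0,0,0,0,0.085],[0,0,0,0,0,0,0.085]]]'
python3 - <<'E'
from h import *
K=cam("wrist");im,d=r.grab_frame("wrist");C=cloud(d,K);np.savez("w2.npz",im=im,d=d,C=C,f=K[0],cx=K[1],cy=K[2],W=K[3])
cv2.imwrite("pics/w2.png",im[:,:,::-1])
hsv=cv2.cvtColor(im,cv2.COLOR_RGB2HSV)
Y=(hsv[...,0]>22)&(hsv[...,0]<35)&(hsv[...,1]>120)&(C[...,2]>.06)&(C[...,2]<.09)
p=C[Y];print("handle",cv2.minAreaRect((p[:,:2]*1000).astype(np.float32)),np.percentile(p[:,2],[5,50,95]))
B=(hsv[...,0]>100)&(hsv[...,0]<125)&(hsv[...,1]>120)&(C[...,2]<.015)&(C[...,2]>.004)
print("base",cv2.minAreaRect((C[B][:,:2]*1000).astype(np.float32)))
R=Ro.from_rotvec(r.get_obs()["orientation"]).as_matrix();print("gx",np.degrees(np.arctan2(R[1,0],R[0,0])),R[:,2])
E
```

```text
clock: 2.42
tcp_pos: [0.5131, 0.2833, 0.2324]
orientation: [-1.871, -2.524, -0.007]
contact_force: [1.2, 0.3, 0.5]
grip_width: 0.0849
clock: 2.58
tcp_pos: [0.5121, 0.2848, 0.2319]
orientation: [-1.863, -2.528, -0.007]
contact_force: [0.5, -1.5, 0.8]
grip_width: 0.0852
handle ((512.9564819335938, 274.9841613769531), (15.633517265319824, 125.0090560913086), 16.486209869384766) [0.07018827 0.0713606  0.07242415]
base ((587.5416870117188, 177.45799255371094), (319.6870422363281, 377.8603820800781), 74.93118286132812)
gx 107.02637295143626 [ 0.00131957  0.00224619 -0.99999661]
```

View pics/w2.png

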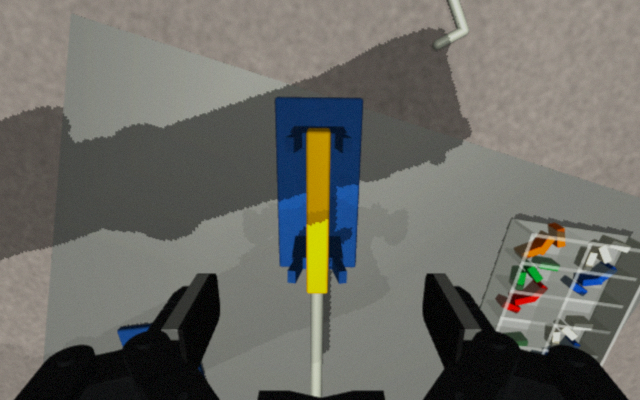

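The handle runs straight through the centre of the view, at column 317 from row 128 to 292, and is aligned with the jaws. Next: go down and grip.

```bash
python3 -m handwheel '[[[0,-0.002,-0.03,0,0,0,0.085],[0,-0.002,-0.03,0,0,0,0.085],[0,-0.002,-0.03,0,0,0,0.085],[0,0,-0.018,0,0,0,0.085],[0,0,-0.009,0,0,0,0.085],[0,0,0,0,0,0,0.085],[0,0,0,0,0,0,0.03],[0,0,0,0,0,0,0.03],[0,0,0,0,0,0,0.03]]]' 80
python3 -m handwheel '[[[0,0,0,0,0,0,0.0],[0,0,0,0,0,0,0.0],[0,0,0,0,0,0,0.0],[0,0,0,0,0,0,0.0],[0,0,0,0,0,0,0.0]]]' 80
```

```text
clock: 3.38
tcp_pos: [0.5131, 0.2744, 0.1156]
orientation: [1.871, 2.522, 0.005]
contact_force: [-0.5, 0.3, 0.3]
grip_width: 0.051
clock: 3.8
tcp_pos: [0.5124, 0.2743, 0.1149]
orientation: [1.871, 2.523, 0.002]
contact_force: [-1.6, -0.7, 6.6]
grip_width: 0.015
```

```bash
python3 -m handwheel '[[[0,0,0.01,0,0,0,0],[0,0,0.025,0,0,0,0],[0,0,0.025,0,0,0,0],[0,0,0.025,0,0,0,0],[0,0,0,0,0,0,0]]]'
python3 -m handwheel '[[[0.0107,-0.0385,0,0,0,0,0],[0.0107,-0.0385,0,0,0,-0.1124,0],[0.0107,-0.0385,0,0,0,-0.1124,0],[0.0107,-0.0385,0,0,0,-0.1124,0],[0.0107,-0.0385,0,0,0,-0.1124,0],[0.0107,-0.0385,0,0,0,-0.1124,0],[0.0107,-0.0385,0,0,0,0,0],[0.0107,-0.035,0,0,0,0,0],[0,0,0,0,0,0,0],[0,0,0,0,0,0,0]]]'
cat > look.py <<'E'
import sys
from h import *
t=sys.argv[1]
for n in ["wrist","side","scene"]:
    K=cam(n);im,d=r.grab_frame(n);np.savez(f"{n}_{t}.npz",im=im,d=d,C=cloud(d,K),f=K[0],cx=K[1],cy=K[2],W=K[3])
    cv2.imwrite(f"pics/{n}_{t}.png",im[:,:,::-1])
    if n=="side": cv2.imwrite(f"pics/{n}z_{t}.png",cv2.resize(im[100:260,300:460],None,fx=3.7,fy=3.7,interpolation=cv2.INTER_CUBIC)[:,:,::-1])
o=r.get_obs();R=Ro.from_rotvec(o["orientation"]).as_matrix();print(o["tcp_pos"],"gx",np.degrees(np.arctan2(R[1,0],R[0,0])),R[:,2].round(4),o["grip_width"],o["contact_force"].round(2) if hasattr(o["contact_force"],'round') else o["contact_force"])
E
python3 look.py a
```

```text
clock: 4.22
tcp_pos: [0.514, 0.2753, 0.2041]
orientation: [1.869, 2.521, 0.011]
contact_force: [0.2, 0.8, -2.0]
grip_width: 0.0149
clock: 5.05
tcp_pos: [0.5973, -0.034, 0.1984]
orientation: [2.502, 1.898, -0.002]
contact_force: [0.2, 0.4, -2.4]
grip_width: 0.0144
[ 0.59707531 -0.0287843   0.19849227] gx 74.81124821380473 [-0.0011  0.001  -1.    ] 0.014631162578358059 [ 0.55  0.38 -2.63]
```

View pics/wrist_a.png

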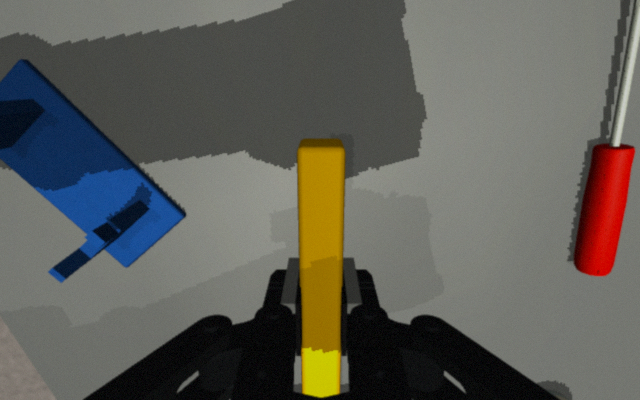

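View pics/side_a.png

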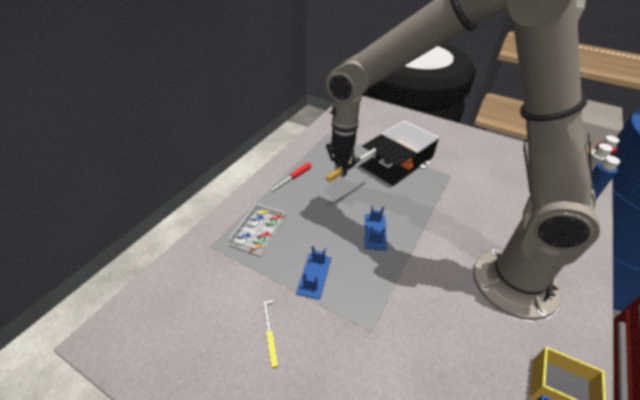

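```bash
cat > rear.py <<'E'
import sys
from h import *
A=np.load(f"wrist_{sys.argv[1]}.npz");c=r.get_calibration("wrist")["T_tool_cam"]
C=cloud(A["d"],(float(A["f"]),float(A["cx"]),float(A["cy"]),c))
hsv=cv2.cvtColor(A["im"],cv2.COLOR_RGB2HSV)
Y=(hsv[...,0]>18)&(hsv[...,0]<35)&(hsv[...,1]>120)&(C[...,2]<.09)&(C[...,2]>.02)
p=C[Y];t=p[(p[:,2]<np.percentile(p[:,2],60)+.004)&(p[:,0]>.03)]
print("gx range",np.percentile(p[:,0],[1,50,99,99.8]),"y",np.percentile(p[:,1],[2,98]))
for lo in np.arange(.025,.075,.005):
    s=p[(p[:,0]>lo)&(p[:,0]<lo+.005)]
    if len(s)>5: print(round(lo,3),len(s),"z",np.percentile(s[:,2],[5,50]).round(4),"ymid",s[:,1].mean().round(4))
E
python3 rear.py a
```

```text
gx range [-0.03827334  0.02206412  0.06297837  0.06309465] y [-0.00734612  0.00767092]
0.025 558 z [0.0426 0.0435] ymid 0.0002
0.03 594 z [0.0425 0.0435] ymid 0.0003
0.035 611 z [0.0425 0.0435] ymid 0.0002
0.04 633 z [0.0424 0.0435] ymid 0.0001
0.045 671 z [0.0425 0.0435] ymid 0.0002
0.05 686 z [0.0424 0.0435] ymid 0.0003
0.055 724 z [0.0424 0.0435] ymid 0.0002
0.06 768 z [0.0429 0.0446] ymid 0.0002
```

View pics/sidez_a.png

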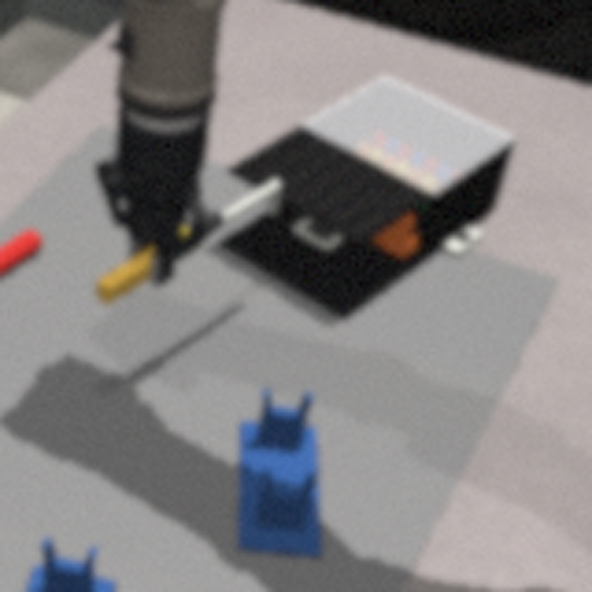

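View pics/scene_a.png

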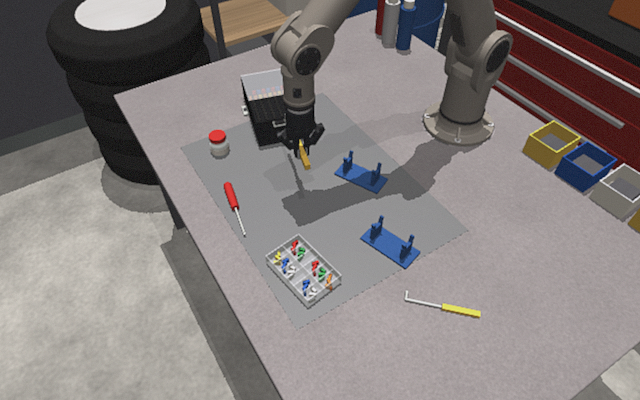

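```bash
python3 -m handwheel '[[[0,0,-0.03,0,0,0,0],[0,0,-0.025,0,0,0,0],[0,0,-0.01,0,0,0,0],[0,0,0,0,0,0,0],[0,0,0,0,0,0,0]]]'
cat > upos.py <<'E'
from h import *
o=r.get_obs();th=np.radians(-105.2);u=np.array([np.cos(th),np.sin(th)]);v=np.array([-u[1],u[0]]);F=np.array([.5445,-.232])
R=Ro.from_rotvec(o["orientation"]).as_matrix();p=np.array(o["tcp_pos"])
t=p[:2]-R[:2,0]*.172;q=t-F
f=np.array(o["contact_force"])
print("clk",o["clock"],"tip unit x %.4f y %.4f  cl z %.4f"%(q@u-.135,q@v,p[2]-.0535),"yaw %.2f"%(np.degrees(np.arctan2(-R[1,0],-R[0,0]))),"tcp",p.round(4),"F along u %.1f v %.1f z %.1f"%(f[:2]@u,f[:2]@v,f[2]),"gw",round(o["grip_width"],4))
E
python3 upos.py; python3 upos.py; python3 look.py b; python3 upos.py
```

```text
clock: 5.62
tcp_pos: [0.5975, -0.0295, 0.134]
orientation: [-2.495, -1.907, 0.001]
contact_force: [0.1, 0.2, -1.9]
grip_width: 0.0146
clk 5.6167 tip unit x -0.1724 y -0.0020  cl z 0.0805 yaw -105.22 tcp [ 0.5975 -0.0295  0.134 ] F along u -0.2 v 0.1 z -1.9 gw 0.0146
clk 5.6167 tip unit x -0.1724 y -0.0020  cl z 0.0805 yaw -105.22 tcp [ 0.5975 -0.0295  0.134 ] F along u -0.2 v 0.1 z -1.9 gw 0.0146
[ 0.59864335 -0.03017966  0.13547146] gx 74.71716536569926 [ 2.7e-03  2.0e-04 -1.0e+00] 0.014863631517110103 [-0.03  0.48 -2.34]
clk 5.7667 tip unit x -0.1720 y -0.0009  cl z 0.0820 yaw -105.28 tcp [ 0.5986 -0.0302  0.1355] F along u -0.5 v -0.2 z -2.3 gw 0.0149
```

View pics/sidez_b.png

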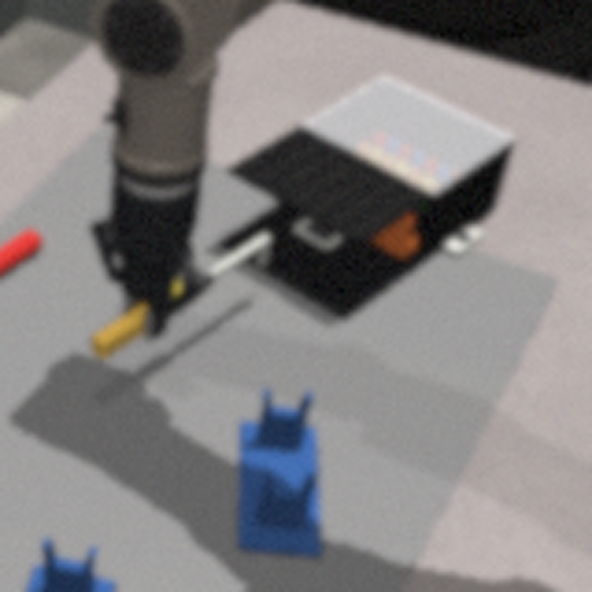

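```bash
cat > ov.py <<'E'
import sys
from h import *
t=sys.argv[1]; n=sys.argv[2]; eb=float(sys.argv[3]); x0,y0,x1,y1=map(int,sys.argv[4:8])
o=r.get_obs();th=np.radians(-105.2);u=np.array([np.cos(th),np.sin(th)]);v=np.array([-u[1],u[0]]);F=np.array([.5445,-.232])
U=lambda x,y,z:np.r_[F+(x+.135)*u+y*v,z]
R=Ro.from_rotvec(o["orientation"]).as_matrix();p=np.array(o["tcp_pos"])
H=lambda x,y,z:np.r_[p[:2]-R[:2,0]*(x-.003)+R[:2,1]*y,p[2]-.0535+z]
A=np.load(f"{n}_{t}.npz");K=(float(A["f"]),float(A["cx"]),float(A["cy"]),A["W"])
s=6;im=cv2.resize(A["im"][y0:y1,x0:x1],None,fx=s,fy=s,interpolation=cv2.INTER_CUBIC)[:,:,::-1].copy()
def L(pts,c):
    q=proj(np.array(pts),K);q=((q-[x0,y0]+.5)*s).astype(int);cv2.polylines(im,[q.reshape(-1,1,2)],False,c,1)
L([U(eb-.0035,-.0235,.0385),U(eb-.0035,.0235,.0385)],(0,255,0))
L([U(eb+.0195,-.015,.028),U(eb+.0195,.015,.028),U(eb+.0195,.015,.072),U(eb+.0195,-.015,.072),U(eb+.0195,-.015,.028)],(255,255,0))
L([U(-.135,-.085,.102),U(-.135,.085,.102),U(-.135,.085,.095)],(0,0,255));L([U(-.135,-.085,.006),U(-.135,.085,.006),U(.135,.085,.006)],(0,0,255))
L([H(.18,0,0),H(.18,0,-.033)],(255,0,255));L([H(.17,0,-.005),H(.17,0,-.033)],(255,0,255));L([H(.06,.005,0),H(.18,.005,0)],(255,0,255));L([H(.06,-.005,0),H(.18,-.005,0)],(255,0,255))
cv2.imwrite(f"pics/ov_{n}_{t}.png",im);print(im.shape)
E
python3 ov.py b side -.0865 345 120 445 200
```

```text
(480, 600, 3)
```

View pics/ov_side_b.png

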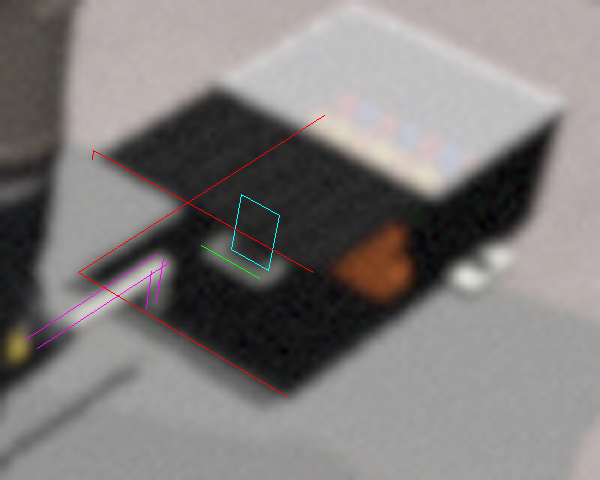

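```bash
python3 -m handwheel '[[[-0.0047,-0.0181,-0.0003,0,0,0,0],[-0.0047,-0.0181,-0.0003,0,0,0,0],[-0.0047,-0.0181,-0.0003,0,0,0,0],[-0.0047,-0.0181,0,0,0,0,0],[-0.0027,-0.0101,0,0,0,0,0],[0,0,0,0,0,0,0],[0,0,0,0,0,0,0]]]'
python3 upos.py; python3 look.py c; python3 upos.py; python3 ov.py c side -.0865 345 120 445 200
```

```text
clock: 6.35
tcp_pos: [0.5766, -0.113, 0.1337]
orientation: [2.498, 1.904, 0.002]
contact_force: [-0.2, 1.2, -2.4]
grip_width: 0.0147
clk 6.35 tip unit x -0.0863 y -0.0007  cl z 0.0802 yaw -105.36 tcp [ 0.5766 -0.113   0.1337] F along u -1.1 v -0.5 z -2.4 gw 0.0147
[ 0.57676186 -0.1111778   0.13325383] gx 74.81876998118815 [ 8.e-04  1.e-03 -1.e+00] 0.014667996728919473 [-0.01  0.66 -2.32]
clk 6.5 tip unit x -0.0881 y -0.0005  cl z 0.0798 yaw -105.18 tcp [ 0.5768 -0.1112  0.1333] F along u -0.6 v -0.2 z -2.3 gw 0.0147
(480, 600, 3)
```

View pics/ov_side_c.png

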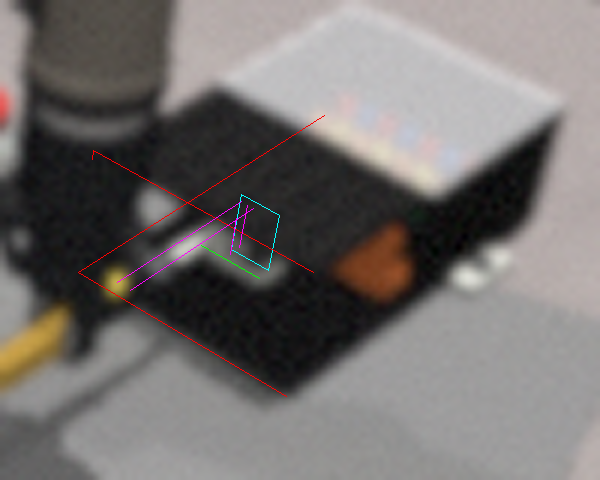

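View pics/wrist_c.png

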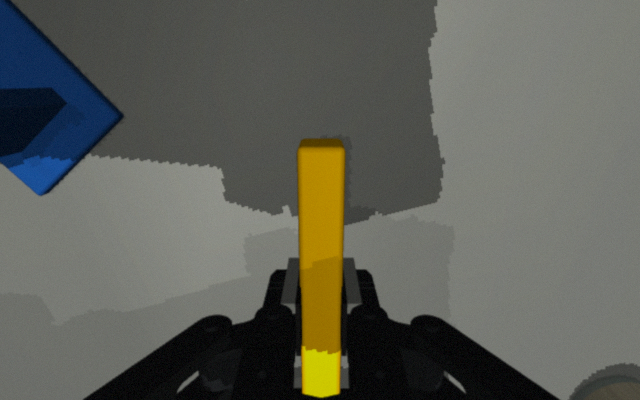

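```bash
python3 -m handwheel '[[[-0.0017,-0.006,0,0,0,0,0],[-0.0016,-0.0061,0,0,0,0,0],[0,0,0,0,0,0,0],[0,0,-0.004,0,0,0,0],[0,0,-0.003,0,0,0,0],[0,0,0,0,0,0,0]]]'
python3 upos.py
python3 -m handwheel '[[[0,0,-0.002,0,0,0,0],[0,0,-0.001,0,0,0,0],[0,0,0,0,0,0,0]]]'
python3 upos.py
python3 -m handwheel '[[[0,0,-0.001,0,0,0,0],[0,0,-0.001,0,0,0,0],[0,0,0,0,0,0,0]]]'
python3 upos.py
python3 -m handwheel '[[[0,0,-0.001,0,0,0,0],[0,0,-0.001,0,0,0,0],[0,0,0,0,0,0,0]]]'
python3 upos.py
```

```text
clock: 7.0
tcp_pos: [0.5723, -0.1249, 0.1251]
orientation: [-2.496, -1.905, 0.002]
contact_force: [-0.2, 0.4, -2.3]
grip_width: 0.015
clk 7.0 tip unit x -0.0737 y -0.0016  cl z 0.0716 yaw -105.30 tcp [ 0.5723 -0.1249  0.1251] F along u -0.3 v -0.3 z -2.3 gw 0.015
clock: 7.25
tcp_pos: [0.5727, -0.125, 0.1227]
orientation: [-2.497, -1.906, 0.0]
contact_force: [-0.2, -0.6, -3.0]
grip_width: 0.0149
clk 7.25 tip unit x -0.0737 y -0.0011  cl z 0.0692 yaw -105.29 tcp [ 0.5727 -0.125   0.1227] F along u 0.6 v -0.0 z -3.0 gw 0.0149
clock: 7.5
tcp_pos: [0.5728, -0.1251, 0.1209]
orientation: [-2.497, -1.906, 0.0]
contact_force: [-0.3, -0.4, -2.3]
grip_width: 0.0151
clk 7.5 tip unit x -0.0736 y -0.0011  cl z 0.0674 yaw -105.30 tcp [ 0.5728 -0.1251  0.1209] F along u 0.5 v -0.2 z -2.3 gw 0.0151
clock: 7.75
tcp_pos: [0.5727, -0.1251, 0.1188]
orientation: [-2.497, -1.906, 0.0]
contact_force: [0.1, -0.2, -2.1]
grip_width: 0.0147
clk 7.75 tip unit x -0.0736 y -0.0011  cl z 0.0653 yaw -105.30 tcp [ 0.5727 -0.1251  0.1188] F along u 0.1 v 0.1 z -2.1 gw 0.0147
```

```bash
python3 -m handwheel '[[[0,0,-0.002,0,0,0,0],[0,0,-0.002,0,0,0,0],[0,0,-0.002,0,0,0,0],[0,0,0,0,0,0,0]]]'
python3 upos.py
python3 -m handwheel '[[[0,0,-0.002,0,0,0,0],[0,0,-0.002,0,0,0,0],[0,0,-0.001,0,0,0,0],[0,0,0,0,0,0,0]]]'
python3 upos.py
```

```text
clock: 8.08
tcp_pos: [0.5725, -0.125, 0.1125]
orientation: [-2.497, -1.906, 0.001]
contact_force: [-0.3, 0.0, -2.9]
grip_width: 0.0147
clk 8.0833 tip unit x -0.0736 y -0.0013  cl z 0.0590 yaw -105.30 tcp [ 0.5725 -0.125   0.1125] F along u 0.0 v -0.3 z -2.9 gw 0.0147
clock: 8.42
tcp_pos: [0.5726, -0.125, 0.1077]
orientation: [-2.497, -1.906, 0.001]
contact_force: [0.0, 0.2, -2.8]
grip_width: 0.0147
clk 8.4167 tip unit x -0.0736 y -0.0012  cl z 0.0542 yaw -105.30 tcp [ 0.5726 -0.125   0.1077] F along u -0.2 v -0.0 z -2.8 gw 0.0147
```

```bash
python3 -m handwheel '[[[0.0005,0.0019,0,0,0,0,0],[0.0005,0.0019,0,0,0,0,0],[0,0,0,0,0,0,0]]]'
python3 upos.py
python3 -m handwheel '[[[0.0005,0.0019,0,0,0,0,0],[0.0005,0.0019,0,0,0,0,0],[0,0,0,0,0,0,0]]]'
python3 upos.py
python3 -m handwheel '[[[0.0005,0.0019,0,0,0,0,0],[0.0005,0.0019,0,0,0,0,0],[0,0,0,0,0,0,0]]]'
python3 upos.py
```

```text
clock: 8.67
tcp_pos: [0.574, -0.1207, 0.1081]
orientation: [-2.497, -1.907, -0.001]
contact_force: [0.2, -0.2, -2.3]
grip_width: 0.0144
clk 8.6667 tip unit x -0.0782 y -0.0009  cl z 0.0546 yaw -105.27 tcp [ 0.574  -0.1207  0.1081] F along u 0.1 v 0.3 z -2.3 gw 0.0144
clock: 8.92
tcp_pos: [0.5747, -0.1181, 0.108]
orientation: [2.497, 1.905, -0.001]
contact_force: [-0.5, -3.7, -2.9]
grip_width: 0.0148
clk 8.9167 tip unit x -0.0809 y -0.0011  cl z 0.0545 yaw -105.32 tcp [ 0.5747 -0.1181  0.108 ] F along u 3.7 v 0.5 z -2.9 gw 0.0148
clock: 9.17
tcp_pos: [0.5759, -0.1134, 0.108]
orientation: [-2.497, -1.906, -0.0]
contact_force: [-0.8, -4.5, -2.9]
grip_width: 0.0147
clk 9.1667 tip unit x -0.0857 y -0.0011  cl z 0.0545 yaw -105.29 tcp [ 0.5759 -0.1134  0.108 ] F along u 4.5 v 0.4 z -2.9 gw 0.0147
```

```bash
python3 -m handwheel '[[[0.001,0.0039,0,0,0,0,0],[0.0016,0.0058,0,0,0,0,0],[0.0016,0.0058,0,0,0,0,0],[0.0016,0.0058,0,0,0,0,0]]]'
python3 upos.py
python3 -m handwheel '[[[0.0018,0.0068,0,0,0,0,0],[0.0018,0.0068,0,0,0,0,0],[0.0018,0.0068,0,0,0,0,0],[0.0018,0.0068,0,0,0,0,0],[0.0018,0.0068,0,0,0,0,0],[0.0018,0.0068,0,0,0,0,0],[0.001,0.0039,0,0,0,0,0],[0,0,0,0,0,0,0]]]'
python3 upos.py
```

```text
clock: 9.5
tcp_pos: [0.5816, -0.0925, 0.108]
orientation: [2.498, 1.905, -0.001]
contact_force: [-1.1, -4.9, -4.4]
grip_width: 0.0147
clk 9.5 tip unit x -0.1073 y -0.0011  cl z 0.0545 yaw -105.33 tcp [ 0.5816 -0.0925  0.108 ] F along u 5.0 v 0.3 z -4.4 gw 0.0147
clock: 10.17
tcp_pos: [0.5939, -0.0458, 0.1081]
orientation: [-2.495, -1.908, -0.002]
contact_force: [-0.0, -0.5, -2.3]
grip_width: 0.0148
clk 10.1667 tip unit x -0.1557 y -0.0011  cl z 0.0546 yaw -105.19 tcp [ 0.5939 -0.0458  0.1081] F along u 0.5 v 0.1 z -2.3 gw 0.0148
```

```bash
python3 -m handwheel '[[[0.001,0.0039,0,0,0,0,0],[0.001,0.0039,0,0,0,0,0],[0.001,0.0039,0,0,0,0,0]]]'
python3 upos.py
python3 look.py d; python3 ov.py d side -.151 345 120 445 200
```

```text
clock: 10.42
tcp_pos: [0.5962, -0.0364, 0.1079]
orientation: [2.498, 1.905, -0.001]
contact_force: [-0.6, -5.7, -3.0]
grip_width: 0.0148
clk 10.4167 tip unit x -0.1653 y -0.0018  cl z 0.0544 yaw -105.35 tcp [ 0.5962 -0.0364  0.1079] F along u 5.6 v 0.9 z -3.0 gw 0.0148
[ 0.59652979 -0.03512238  0.10801173] gx 74.7277270213297 [ 1.e-04  8.e-04 -1.e+00] 0.014692252880454447 [ 0.2  -0.69 -2.8 ]
(480, 600, 3)
```

View pics/ov_side_d.png

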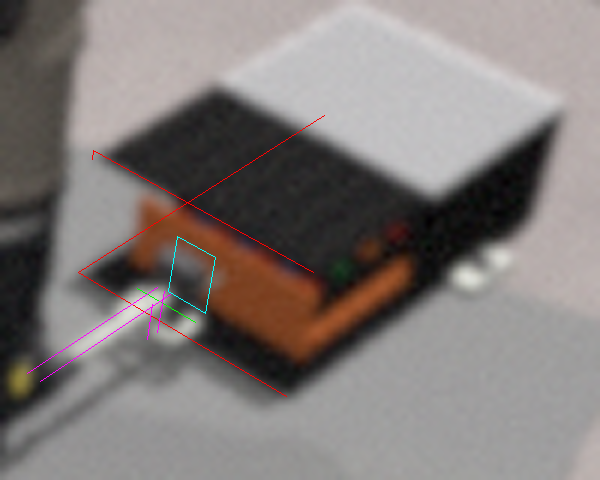

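View pics/scene_d.png

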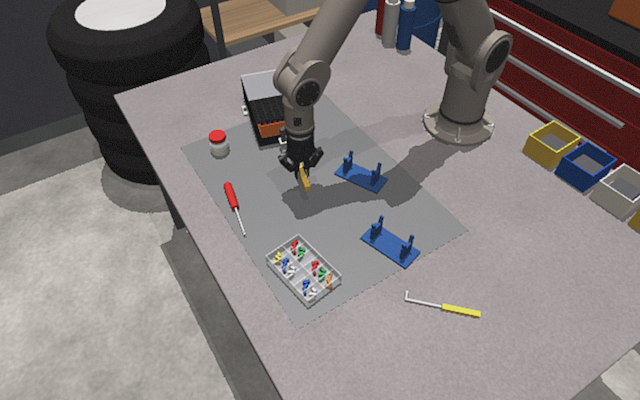

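```bash
python3 -m handwheel '[[[0.001,0.0039,0,0,0,0,0],[0.0016,0.0058,0,0,0,0,0],[0.0016,0.0058,0,0,0,0,0],[0.0016,0.0058,0,0,0,0,0],[0.0016,0.0058,0,0,0,0,0],[0.0016,0.0058,0,0,0,0,0],[0.001,0.0039,0,0,0,0,0],[0.0005,0.0019,0,0,0,0,0],[0,0,0,0,0,0,0]]]'
python3 upos.py
```

```text
clock: 11.32
tcp_pos: [0.6071, 0.004, 0.1081]
orientation: [-2.496, -1.907, -0.001]
contact_force: [-0.1, -1.3, -2.9]
grip_width: 0.0145
clk 11.3167 tip unit x -0.2072 y -0.0016  cl z 0.0546 yaw -105.24 tcp [0.6071 0.004  0.1081] F along u 1.3 v 0.2 z -2.9 gw 0.0145
```

```bash
python3 -m handwheel '[[[0.0005,0.0019,0,0,0,0,0],[0.0005,0.0019,0,0,0,0,0],[0.0005,0.0019,0,0,0,0,0],[0.0003,0.001,0,0,0,0,0],[0.0003,0.001,0,0,0,0,0]]]'
python3 upos.py
python3 -m handwheel '[[[0.0003,0.001,0,0,0,0,0],[0.0003,0.001,0,0,0,0,0],[0.0002,0.001,0,0,0,0,0]]]'
python3 upos.py
python3 -m handwheel '[[[0.0003,0.001,0,0,0,0,0],[0.0003,0.001,0,0,0,0,0]]]'
python3 upos.py
```

```text
clock: 11.73
tcp_pos: [0.609, 0.0104, 0.108]
orientation: [-2.498, -1.906, 0.0]
contact_force: [-0.5, -4.0, -2.5]
grip_width: 0.0147
clk 11.7333 tip unit x -0.2138 y -0.0017  cl z 0.0545 yaw -105.32 tcp [0.609  0.0104 0.108 ] F along u 4.0 v 0.6 z -2.5 gw 0.0147
clock: 11.98
tcp_pos: [0.6098, 0.0134, 0.108]
orientation: [2.498, 1.906, -0.0]
contact_force: [0.3, -3.9, -3.0]
grip_width: 0.0149
clk 11.9833 tip unit x -0.2170 y -0.0016  cl z 0.0545 yaw -105.31 tcp [0.6098 0.0134 0.108 ] F along u 3.6 v 1.3 z -3.0 gw 0.0149
clock: 12.15
tcp_pos: [0.6104, 0.0155, 0.108]
orientation: [2.497, 1.906, 0.0]
contact_force: [-0.5, -3.4, -2.9]
grip_width: 0.0147
clk 12.15 tip unit x -0.2191 y -0.0016  cl z 0.0545 yaw -105.31 tcp [0.6104 0.0155 0.108 ] F along u 3.4 v 0.4 z -2.9 gw 0.0147
```

```bash
python3 -m handwheel '[[[0.0003,0.001,0,0,0,0,0],[0.0002,0.001,0,0,0,0,0]]]'
python3 upos.py
python3 -m handwheel '[[[0.0003,0.001,0,0,0,0,0],[0.0003,0.001,0,0,0,0,0]]]'
python3 upos.py
```

```text
clock: 12.32
tcp_pos: [0.6109, 0.0175, 0.108]
orientation: [-2.497, -1.906, -0.0]
contact_force: [-1.2, -4.1, -2.5]
grip_width: 0.0145
clk 12.3167 tip unit x -0.2212 y -0.0016  cl z 0.0545 yaw -105.30 tcp [0.6109 0.0175 0.108 ] F along u 4.3 v -0.1 z -2.5 gw 0.0145
clock: 12.48
tcp_pos: [0.6115, 0.0195, 0.108]
orientation: [-2.497, -1.906, -0.0]
contact_force: [-0.4, -4.0, -3.7]
grip_width: 0.0147
clk 12.4833 tip unit x -0.2233 y -0.0016  cl z 0.0545 yaw -105.30 tcp [0.6115 0.0195 0.108 ] F along u 4.0 v 0.6 z -3.7 gw 0.0147
```

```bash
python3 -m handwheel '[[[0.0003,0.001,0,0,0,0,0],[0,0,0,0,0,0,0]]]'
python3 upos.py
```

```text
clock: 12.65
tcp_pos: [0.6119, 0.0208, 0.108]
orientation: [-2.497, -1.906, -0.0]
contact_force: [-0.6, -2.7, -2.2]
grip_width: 0.0148
clk 12.65 tip unit x -0.2246 y -0.0015  cl z 0.0545 yaw -105.29 tcp [0.6119 0.0208 0.108 ] F along u 2.7 v 0.1 z -2.2 gw 0.0148
```

```bash
python3 -m handwheel '[[[0.0003,0.001,0,0,0,0,0],[0.0003,0.001,0,0,0,0,0]]]'
python3 upos.py
```

```text
clock: 12.82
tcp_pos: [0.6122, 0.0217, 0.1079]
orientation: [2.497, 1.905, -0.002]
contact_force: [-1.3, -7.6, -3.3]
grip_width: 0.0147
clk 12.8167 tip unit x -0.2256 y -0.0016  cl z 0.0544 yaw -105.32 tcp [0.6122 0.0217 0.1079] F along u 7.7 v 0.7 z -3.3 gw 0.0147
```

```bash
python3 -m handwheel '[[[0.0003,0.001,0,0,0,0,0],[0,0,0,0,0,0,0]]]'
python3 upos.py
```

```text
clock: 12.98
tcp_pos: [0.6122, 0.0219, 0.1077]
orientation: [2.498, 1.904, -0.003]
contact_force: [-1.4, -7.6, -4.4]
grip_width: 0.0143
clk 12.9833 tip unit x -0.2257 y -0.0017  cl z 0.0542 yaw -105.35 tcp [0.6122 0.0219 0.1077] F along u 7.7 v 0.7 z -4.4 gw 0.0143
```

```bash
python3 -m handwheel '[[[0.0003,0.001,0,0,0,0,0],[0,0,0,0,0,0,0]]]'
python3 upos.py
```

```text
clock: 13.15
tcp_pos: [0.6123, 0.022, 0.1076]
orientation: [2.498, 1.903, -0.005]
contact_force: [-1.7, -9.3, -3.4]
grip_width: 0.0148
clk 13.15 tip unit x -0.2259 y -0.0017  cl z 0.0541 yaw -105.39 tcp [0.6123 0.022  0.1076] F along u 9.4 v 0.8 z -3.4 gw 0.0148
```

```bash
python3 -m handwheel '[[[0.0002,0.0009,0,0,0,0,0],[0,0,0,0,0,0,0],[0,0,0,0,0,0,0]]]'
python3 upos.py
```

```text
clock: 13.4
tcp_pos: [0.6124, 0.0221, 0.1075]
orientation: [2.498, 1.902, -0.006]
contact_force: [-1.1, -10.6, -3.7]
grip_width: 0.0148
clk 13.4 tip unit x -0.2260 y -0.0018  cl z 0.0540 yaw -105.43 tcp [0.6124 0.0221 0.1075] F along u 10.5 v 1.7 z -3.7 gw 0.0148
```

```bash
python3 -m handwheel '[[[0,0.0001,0,0,0,0,0],[0,0,0,0,0,0,0],[0,0,0,0,0,0,0],[0,0,0,0,0,0,0]]]'
python3 -m handwheel '[[[0,0,0,0,0,0,0],[0,0,0,0,0,0,0],[0,0,0,0,0,0,0]]]'
python3 upos.py
python3 -m handwheel '[[[0,0,0,0,0,0,0],[0,0,0,0,0,0,0],[0,0,0,0,0,0,0]]]'
python3 -m handwheel '[[[0,0,0,0,0,0,0],[0,0,0,0,0,0,0],[0,0,0,0,0,0,0]]]'
python3 -m handwheel '[[[0,0,0,0,0,0,0],[0,0,0,0,0,0,0],[0,0,0,0,0,0,0]]]'
python3 upos.py; python3 look.py e
```

```text
clock: 13.73
tcp_pos: [0.6124, 0.0221, 0.1075]
orientation: [2.498, 1.902, -0.006]
contact_force: [-1.7, -11.0, -4.2]
grip_width: 0.0146
clock: 13.98
tcp_pos: [0.6124, 0.0221, 0.1075]
orientation: [2.498, 1.902, -0.006]
contact_force: [-1.8, -10.8, -4.4]
grip_width: 0.0144
clk 13.9833 tip unit x -0.2260 y -0.0018  cl z 0.0540 yaw -105.43 tcp [0.6124 0.0221 0.1075] F along u 10.9 v 1.1 z -4.4 gw 0.0144
clock: 14.23
tcp_pos: [0.6124, 0.0221, 0.1075]
orientation: [2.498, 1.902, -0.006]
contact_force: [-2.0, -11.0, -4.4]
grip_width: 0.0147
clock: 14.48
tcp_pos: [0.6124, 0.0221, 0.1075]
orientation: [2.498, 1.902, -0.006]
contact_force: [-1.8, -10.1, -4.7]
grip_width: 0.0149
clock: 14.73
tcp_pos: [0.6124, 0.0221, 0.1075]
orientation: [2.498, 1.902, -0.006]
contact_force: [-1.1, -11.2, -5.6]
grip_width: 0.0147
clk 14.7333 tip unit x -0.2260 y -0.0018  cl z 0.0540 yaw -105.43 tcp [0.6124 0.0221 0.1075] F along u 11.1 v 1.9 z -5.6 gw 0.0147
[0.61234799 0.02208745 0.10746489] gx 74.57436201952041 [-0.0021 -0.0037 -1.    ] 0.014438254607591093 [ -0.35 -10.94  -4.78]
```

View pics/sidez_e.png

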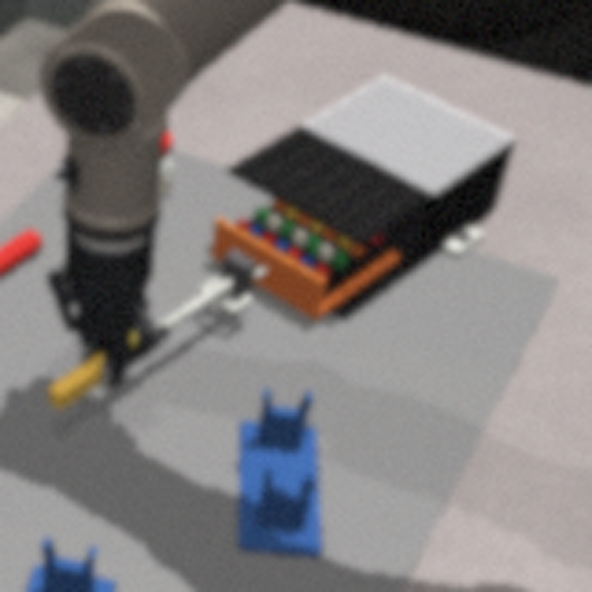

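```bash
python3 -m handwheel '[[[-0.0005,-0.0019,0,0,0,0,0],[-0.0005,-0.0019,0,0,0,0,0],[-0.0003,-0.001,0,0,0,0,0],[0,0,0,0,0,0,0],[0,0,0,0,0,0,0]]]'
python3 upos.py
```

```text
clock: 15.3
tcp_pos: [0.6121, 0.0213, 0.1081]
orientation: [-2.497, -1.906, -0.001]
contact_force: [-0.7, -1.9, -3.1]
grip_width: 0.0149
clk 15.3 tip unit x -0.2252 y -0.0014  cl z 0.0546 yaw -105.27 tcp [0.6121 0.0213 0.1081] F along u 2.0 v -0.1 z -3.1 gw 0.0149
```

```bash
python3 -m handwheel '[[[-0.0005,-0.002,0,0,0,0,0],[-0.0003,-0.001,0,0,0,0,0],[-0.0001,-0.0005,0,0,0,0,0],[0,0,0,0,0,0,0]]]'
python3 upos.py
```

```text
clock: 15.63
tcp_pos: [0.6111, 0.0174, 0.1081]
orientation: [-2.497, -1.906, -0.001]
contact_force: [0.7, -0.2, -2.0]
grip_width: 0.0149
clk 15.6333 tip unit x -0.2211 y -0.0014  cl z 0.0546 yaw -105.30 tcp [0.6111 0.0174 0.1081] F along u -0.0 v 0.7 z -2.0 gw 0.0149
```

```bash
python3 -m handwheel '[[[0.0002,0.0008,0.002,0,0,0,0],[0,0,0.004,0,0,0,0],[0,0,0.004,0,0,0,0],[0,0,0,0,0,0,0]]]'
python3 upos.py
python3 -m handwheel '[[[0,0,0.005,0,0,0,0],[0,0,0.01,0,0,0,0],[0,0,0.02,0,0,0,0],[0,0,0.03,0,0,0,0],[0,0,0.022,0,0,0,0],[0,0,0,0,0,0,0],[0,0,0,0,0,0,0]]]'
python3 upos.py; python3 look.py f; python3 rear.py f
```

```text
clock: 15.97
tcp_pos: [0.6119, 0.0181, 0.1191]
orientation: [2.497, 1.905, 0.003]
contact_force: [1.3, 0.4, -1.6]
grip_width: 0.0145
clk 15.9667 tip unit x -0.2220 y -0.0008  cl z 0.0656 yaw -105.30 tcp [0.6119 0.0181 0.1191] F along u -0.7 v 1.1 z -1.6 gw 0.0145
clock: 16.55
tcp_pos: [0.6121, 0.0179, 0.207]
orientation: [2.496, 1.905, 0.005]
contact_force: [-1.2, 0.5, -3.9]
grip_width: 0.015
clk 16.55 tip unit x -0.2219 y -0.0007  cl z 0.1535 yaw -105.31 tcp [0.6121 0.0179 0.207 ] F along u -0.1 v -1.3 z -3.9 gw 0.015
[0.61027946 0.0178732  0.20385953] gx 74.70004284915278 [-2.3e-03 -2.0e-04 -1.0e+00] 0.014698659061873552 [-0.57 -0.62 -1.78]
gx range [-0.03829208  0.02218805  0.06296609  0.063075  ] y [-0.00731628  0.00766237]
0.025 568 z [0.0426 0.0435] ymid 0.0001
0.03 588 z [0.0426 0.0436] ymid 0.0002
0.035 620 z [0.0425 0.0436] ymid 0.0002
0.04 632 z [0.0425 0.0435] ymid 0.0002
0.045 656 z [0.0426 0.0435] ymid 0.0003
0.05 694 z [0.0425 0.0435] ymid 0.0003
0.055 723 z [0.0425 0.0435] ymid 0.0002
0.06 766 z [0.0428 0.0446] ymid 0.0003
```

View pics/sidez_f.png

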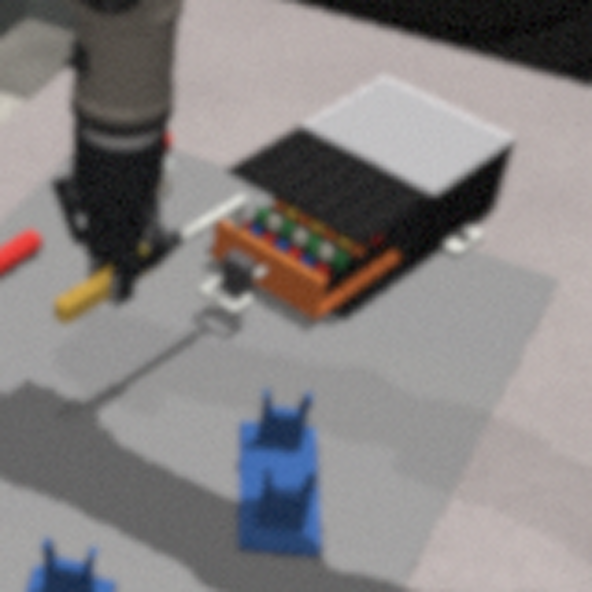

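```bash
python3 -m handwheel '[[[-0.0141,0.0366,0,0,0,0,0],[-0.0141,0.0366,0,0,0,0.1124,0],[-0.0141,0.0366,0,0,0,0.1124,0],[-0.0141,0.0366,0,0,0,0.1124,0],[-0.0141,0.0366,0,0,0,0.1124,0],[-0.0141,0.0366,0,0,0,0.1124,0],[-0.0141,0.0366,0,0,0,0,0],[0,0,0,0,0,0,0],[0,0,0,0,0,0,0],[0,0,0,0,0,0,0]]]'
python3 -m handwheel '[[[0,0,0,0,0,0,0],[0,0,0,0,0,0,0]]]'
python3 look.py g
```

```text
clock: 17.53
tcp_pos: [0.512, 0.2736, 0.2037]
orientation: [-1.87, -2.524, 0.004]
contact_force: [-0.6, -0.7, -3.1]
grip_width: 0.0146
clock: 17.7
tcp_pos: [0.513, 0.2723, 0.2045]
orientation: [1.874, 2.521, -0.002]
contact_force: [0.2, -0.3, -2.8]
grip_width: 0.0151
[0.51292758 0.27307319 0.20487615] gx 106.79105981933004 [-1.e-04 -4.e-04 -1.e+00] 0.014688459951743097 [ 0.7  -0.93 -2.57]
```

```bash
python3 -m handwheel '[[[0,0.001,-0.03,0,0,0,0],[0,0,-0.03,0,0,0,0],[0,0,-0.015,0,0,0,0],[0,0,0,0,0,0,0],[0,0,0,0,0,0,0]]]'
python3 look.py h
```

```text
clock: 18.27
tcp_pos: [0.5124, 0.2746, 0.1296]
orientation: [-1.871, -2.523, 0.002]
contact_force: [0.5, 0.5, -2.3]
grip_width: 0.0144
[0.51357685 0.27557191 0.13161416] gx 106.87542969071666 [ 0.0025  0.0016 -1.    ] 0.014689388806964273 [-0.1   0.99 -2.55]
```

View pics/wrist_h.png

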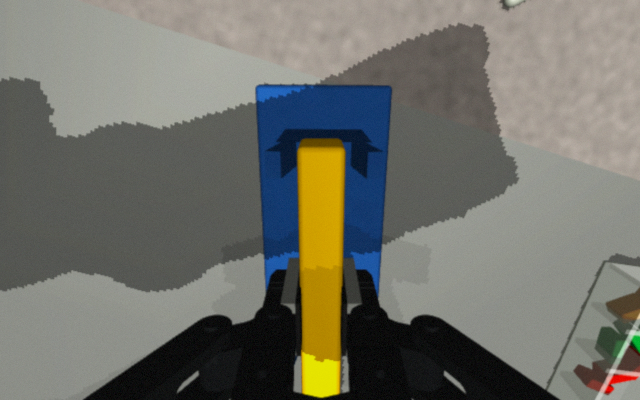

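Handle (column 322) sits centred between the rear cheeks (columns 280 to 370). Lowering it into the saddle.

```bash
python3 -m handwheel '[[[0,0,-0.006,0,0,0,0],[0,0,-0.004,0,0,0,0],[0,0,-0.003,0,0,0,0],[0,0,0,0,0,0,0],[0,0,0,0,0,0,0]]]'; python3 upos.py
```

```text
clock: 18.83
tcp_pos: [0.5123, 0.275, 0.1168]
orientation: [-1.871, -2.524, 0.001]
contact_force: [-0.1, 0.1, -2.4]
grip_width: 0.0146
clk 18.8333 tip unit x -0.4702 y -0.0726  cl z 0.0633 yaw -73.10 tcp [0.5123 0.275  0.1168] F along u -0.0 v -0.1 z -2.4 gw 0.0146
```

```bash
python3 -m handwheel '[[[0,0,-0.001,0,0,0,0],[0,0,-0.0005,0,0,0,0],[0,0,0,0,0,0,0]]]'; python3 upos.py
```

```text
clock: 19.08
tcp_pos: [0.5125, 0.2751, 0.1155]
orientation: [-1.871, -2.524, -0.0]
contact_force: [0.5, -0.3, -2.6]
grip_width: 0.0146
clk 19.0833 tip unit x -0.4703 y -0.0724  cl z 0.0620 yaw -73.11 tcp [0.5125 0.2751 0.1155] F along u 0.2 v 0.6 z -2.6 gw 0.0146
```

```bash
python3 -m handwheel '[[[0,0,-0.001,0,0,0,0],[0,0,0,0,0,0,0],[0,0,0,0,0,0,0]]]'; python3 upos.py
```

```text
clock: 19.33
tcp_pos: [0.5127, 0.2752, 0.1149]
orientation: [1.871, 2.524, 0.001]
contact_force: [-0.3, -0.6, 2.0]
grip_width: 0.0146
clk 19.3333 tip unit x -0.4704 y -0.0723  cl z 0.0614 yaw -73.11 tcp [0.5127 0.2752 0.1149] F along u 0.7 v -0.2 z 2.0 gw 0.0146
```

```bash
python3 -m handwheel '[[[0,0,-0.001,0,0,0,0],[0,0,0,0,0,0,0],[0,0,0,0,0,0,0]]]'; python3 upos.py
```

```text
clock: 19.58
tcp_pos: [0.5127, 0.2752, 0.1148]
orientation: [1.871, 2.523, 0.001]
contact_force: [-4.4, -2.7, 11.8]
grip_width: 0.0149
clk 19.5833 tip unit x -0.4704 y -0.0723  cl z 0.0613 yaw -73.11 tcp [0.5127 0.2752 0.1148] F along u 3.8 v -3.5 z 11.8 gw 0.0149
```

Seated: the vertical force has turned from -2.5 to positive. I'll ease up 1 mm and open.

```bash
python3 -m handwheel '[[[0,0,0.001,0,0,0,0],[0,0,0,0,0,0,0],[0,0,0,0,0,0,0.02],[0,0,0,0,0,0,0.03],[0,0,0,0,0,0,0.05],[0,0,0,0,0,0,0.085],[0,0,0,0,0,0,0.085],[0,0,0,0,0,0,0.085],[0,0,0,0,0,0,0.085],[0,0,0,0,0,0,0.085]]]'
python3 -m handwheel '[[[0,0,0,0,0,0,0.085],[0,0,0.01,0,0,0,0.085],[0,0,0.03,0,0,0,0.085],[0,0,0.04,0,0,0,0.085],[0,0,0.04,0,0,0,0.085],[0,0,0.03,0,0,0,0.085],[0.02,0,0.02,0,0,0,0.085],[0,0,0,0,0,0,0.085],[0,0,0,0,0,0,0.085]]]'
python3 look.py z
python3 - <<'E'
from h import *
for n in ["side","scene"]:
    A=np.load(f"{n}_z.npz");hsv=cv2.cvtColor(A["im"],cv2.COLOR_RGB2HSV);C=A["C"]
    Y=(hsv[...,0]>22)&(hsv[...,0]<35)&(hsv[...,1]>120)&(C[...,2]>.064)&(C[...,2]<.09)&(abs(C[...,0]-.5)<.12)&(abs(C[...,1]-.28)<.12)
    print(n,Y.sum(),cv2.minAreaRect((C[Y][:,:2]*1000).astype(np.float32)),C[Y][:,2].mean())
A=np.load("side_z.npz");C=A["C"];hsv=cv2.cvtColor(A["im"],cv2.COLOR_RGB2HSV)
th=np.radians(-105.2);u=np.array([np.cos(th),np.sin(th)]);v=np.array([-u[1],u[0]]);F=np.array([.5445,-.232])
O=(hsv[...,0]<16)&(hsv[...,1]>150)&(C[...,2]>.015)&(C[...,2]<.055)&(C[...,1]<0)
q=C[O][:,:2]-F;x=q@u-.135;y=q@v;s=abs(y)<.06;print("plate front x",O.sum(),np.percentile(x[s],[5,25,50]))
# bystanders, same masks before / after
for n in ["side","scene"]:
    for l in ["fuse_case","grease_jar","screwdriver"]:
        for m in r.masks_of(l,n):
            if m["p"]<.4: continue
            A=np.load(f"{n}_z.npz");M=m["pixels"]&(A["d"]>0);print(n,l,np.round(m["at"]),np.median(A["C"][M],0).round(3))
E
```

```text
clock: 20.42
tcp_pos: [0.5125, 0.2751, 0.1145]
orientation: [1.871, 2.524, 0.0]
contact_force: [0.5, -0.8, 0.3]
grip_width: 0.0854
clock: 21.17
tcp_pos: [0.5337, 0.2751, 0.2866]
orientation: [1.872, 2.521, 0.005]
contact_force: [-1.4, -0.4, 0.2]
grip_width: 0.085
[0.53136838 0.27478905 0.28328817] gx 106.9174748358279 [-0.0024 -0.0013 -1.    ] 0.08518919348993013 [ 0.72 -0.87 -0.1 ]
side 66 ((518.5606689453125, 245.7506103515625), (15.035490036010742, 45.730804443359375), 19.203861236572266) 0.06888985062974481
scene 81 ((520.9708862304688, 243.27305603027344), (19.172351837158203, 45.148597717285156), 20.41109848022461) 0.07077242225700861
plate front x 373 [-0.16477389 -0.16262394 -0.16049427]
side fuse_case [258. 232.] [0.743 0.233 0.02 ]
side grease_jar [341. 143.] [ 0.728 -0.288  0.046]
scene fuse_case [303. 271.] [0.75  0.232 0.02 ]
scene grease_jar [221. 141.] [ 0.745 -0.287  0.049]
scene screwdriver [230. 197.] [ 0.799 -0.093  0.023]
```

View pics/side_z.png

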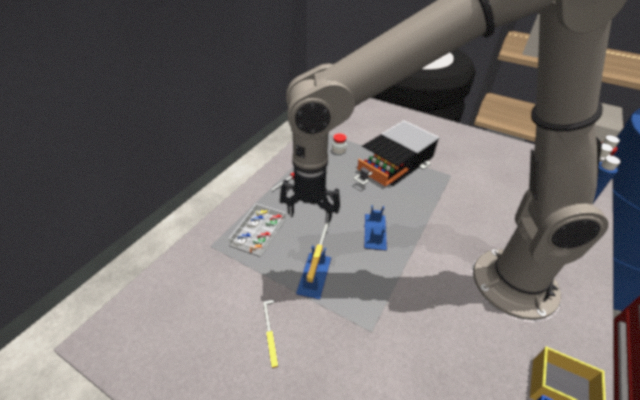

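View pics/wrist_z.png

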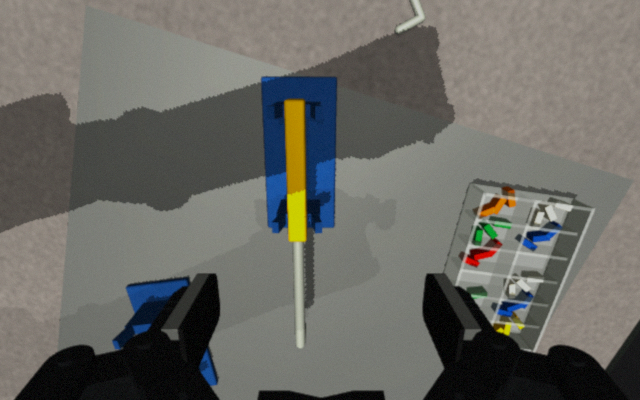

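View pics/scene_z.png

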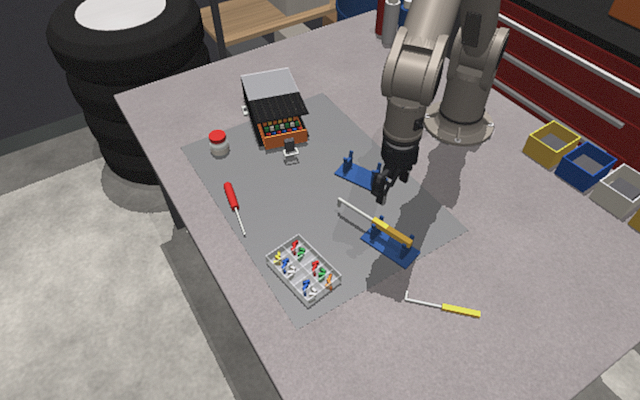

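Run:
```python
from h import *
A=np.load("wrist_z.npz");C=A["C"];hsv=cv2.cvtColor(A["im"],cv2.COLOR_RGB2HSV)
Y=(hsv[...,0]>15)&(hsv[...,0]<35)&(hsv[...,1]>120)&(C[...,2]>.06)&(C[...,2]<.09)
print(cv2.minAreaRect((C[Y][:,:2]*1000).astype(np.float32)),np.median(C[Y][:,2]))
a=np.load("scene0.npz")["im"];b=np.load("scene_z.npz")["im"]
for nm,(x0,y0,x1,y1) in dict(sd=(215,175,250,240),case=(262,230,345,312),jar=(205,125,232,160),small=(400,285,485,322)).items():
    print(nm,np.abs(a[y0:y1,x0:x1].astype(int)-b[y0:y1,x0:x1]).mean().round(2),cv2.phaseCorrelate(*[cv2.cvtColor(k[y0:y1,x0:x1],cv2.COLOR_RGB2GRAY).astype(np.float32) for k in (a,b)]))
```

```text
((512.2557373046875, 276.4602355957031), (15.775514602661133, 123.100341796875), 16.73076057434082) 0.07132442784066056
sd 3.6 ((0.0655533670232451, 0.03069784433282763), 0.971463744931015)
case 7.57 ((0.02011784142041506, -0.03140433284892907), 0.8638191278481189)
jar 2.93 ((0.5042772017815018, -0.02874908956259148), 1.01261702486517)
small 4.94 ((-0.043194428979241195, 0.15632229878213622), 0.8570118872324626)
```

```bash
python3 -c "
from bench import r
print(r.hand_in(), r.get_obs()['clock'])"
```

```text
the job is handed in; nothing more can be done
the job is handed in; nothing more can be done
```

The job is done and handed in after about 21.5 s of robot time. I took the larger hook from its cradle, caught the eye under the hood and drew the carrier to its stop. I held the stop at a measured 10–11 N for about 1.4 s, then unhooked, laid the tool back, let go and moved clear.

Last checks:
- **Carrier:** the side camera puts its front plate at unit x = -164.8 mm, against -165 mm expected when fully out.
- **Pull force:** the highest force I read while drawing and holding was about 11 N. I took readings only between moves, so a brief peak between them would not show.
- **Tool:** it lies level in its cradle within about 2 mm and 0.3° of where it started. The handle had not slipped in the grip. Setting it down briefly read about 12 N upward before I eased off and opened the gripper.
- **Other things on the bench:** the case, screwdriver and small hook match the first picture to about 0.2 pixel. The jar came out about 0.5 pixel off in one comparison. I put that down to the gripper standing near it in the first picture.
- **One disagreement:** the network's mask for the screwdriver gave a position about 14 mm off the first reading. The direct picture comparison shows it did not move.

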